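Release the lid of the long terrine press

TASK

On the pass stand two steel terrine presses, a long one and a short one, each with its lid held shut by a swing bolt with a wing nut in a slotted lug. On the long press, loosen the wing nut anticlockwise by about a fifth to a quarter of a turn, with the bolt still upright in its slot, then swing the bolt out of the lug, away from the mould, and leave it lying right out. Leave the wing nut of the short press tight.

Things in the scene. Friction and masses are not known exactly. Their poses are not given: they have to be found in the camera images.
- wing_nut_grip (a point): Wing nut of the LONG press: point on its axis, 165 mm above the table when tight (all sizes in mm). x runs along the wings (68 tip to tip, flat sides 10 apart, from 19 below to 17 above this point), y is square to the flats (close along y), z is the bolt's axis, upright at first. Under the wings a collar, 22 across, 12 high, sits on the lug (top 135 above the table). Turns at 0.06 N m.
- wing_nut (a joint): Turn of the long press's nut, rad: 0 hard down, growing anticlockwise from above (loosening), stop at 2.0; starts at 0 to 0.3. It rises 5 mm per rad. Two lips, 4 mm high, at the lug's end hold its collar, and so the bolt, until it reads about 1.0; 1.2 to 1.6 clears well. It stays where it is left.
- swing_bolt (a joint): Swing of the long press's eyebolt, rad: 0 upright in the slot, 1.6 lying out level (stop). Hinged 70 above the table, 95 below the grip point; it swings straight away from the mould. A push of under 2 N at the loosened nut moves it; past about 0.3 it falls out by its own weight.
- press_long: The long press, fast on the table. Origin on the table under the upright bolt's axis; x points the way the bolt swings out. The mould (200 long, 100 wide, lid top 133 high) begins 25 behind the origin and runs to -x; a black lid knob (28 across, top 154 high) is 145 behind it. From the nut to the knob the lid is bare: room to push the nut from the mould's side.
- short_nut (a joint): Turn of the SHORT press's wing nut, rad (mould 120 long, otherwise the same): starts tight, at 0 to 0.2, and is to be left so.

How it is judged (in metres and radians):
On the way, in this order (a step that is already met when the one before it is completed fails the run):
1. the long press's wing nut is loosened to 0.75 rad or more with the bolt still upright in the slot (swing under 0.3 rad) (value of joint wing_nut above 0.75 rad and value of joint swing_bolt below 0.3 rad), for 0.1 s.
2. the bolt is swung out of the lug, past 1.2 rad (value of joint swing_bolt above 1.2 rad), for 0.2 s.
At the end, for the whole second after the job is handed in: The long press's bolt lies out of the lug at rest (swing over 1.2 rad, slower than 0.1 rad/s), its nut is still loosened (over 0.65 rad), and the short press's nut is still tight (under 0.5 rad) (value of joint swing_bolt above 1.2 rad and value of joint wing_nut above 0.65 rad and velocity of joint swing_bolt between -0.1 and 0.1 rad/s and value of joint short_nut below 0.5 rad); the robot touches nothing.
It fails at once if the short press's wing nut is loosened (0.5 rad or more) (value of joint short_nut above 0.5 rad).
It also fails if it takes over 48 s, if anything falls off the work surface, if the arm or the gripper's body presses on something with over 40 N, if the wrist force passes 120 N, or if a joint passes its speed limit or range.

ROBOT

A 6-joint arm with a two-finger parallel gripper is mounted at the origin on the work surface. World frame = base frame: x ahead of the robot, y to its left, z up, the work surface at z = 0. Lengths are in m, angles in degrees, forces in N, time in s.
With the tool pointing down it reaches from about 0.325 to 0.775 m from the base axis. Payload 5.5 kg.
Tool frame: the origin (TCP) lies at the very end of the fingers, on their centre line; the grasp point (between the pads) lies ctrl.pinch_z behind it (ctrl.pinch_z is the distance from the TCP to the grasp point, in m); z points along the fingers, y is the direction in which the jaws open and shut (so a half turn about z gives the same grasp; the last joint's range is limited). The gripper opens to 85 mm and grips with 20 to 120 N. Pads are 22 mm wide; open, the fingers measure 114 mm over their backs; the gripper's body (76 mm by 85 mm) begins 54 mm behind the grasp point. The pads swing forward as they close: fully open they stand 13 mm farther back than shut.
Start: joints at [-78.65, 5.22, 70.514, -0, 104.267, -3.249], TCP at [0.151, -0.581, 0.231] pointing down, gripper open.
Joint ranges: [-164.24, 164.24], [-49.07, 125.15], [9.68, 141.18], [-86.29, 266.29], [3.28, 154.24], [-151.56, 151.56]. Speed limits (degrees/s): [147.25, 147.25, 172.46, 180, 180, 180].

INTERFACE

Orientations are given as a 3x3 rotation matrix whose columns are the frame's x, y, z axes.
In Python, from plant import readout, vision, ctrl gives the robot as it stands. The module is installed in compiled form; this text tells all that it offers.
- The arm moves only by the tool play_rows, never from a script. Its argument "rows" is a list of rows, each a list of 3 entries, a list of its own where there are three numbers: the closure, from 0 (fully open) to 1 (shut), then the shift along the tool's x, y, z each as a share of 40 mm, from -1 to 1, then the turn, a rotation vector about the tool's x, y, z each as a share of 6 degrees, from -1 to 1. A call has 1 to 10 rows; each row shifts and turns the commanded pose from where the row before left it, along the tool's axes as they then stand; what a row does not reach is not made up. A row lasts 1/12 s, in which the tool goes at most 41.7 mm and 7.16 degrees, less where a joint would pass 70% of its speed; a pose out of reach is approached as far as the arm can. A call with a number of a shift or a turn outside -1 to 1 is refused whole. A call with a gripper value outside its range is refused whole. The fingers move at their own pace and stop on an object; the grip force is fixed at half the most. Time passes only in rows, so rows that do not move let the fingers close. It gives the time, the measured TCP pose, the force and the opening at its end, in the units of the state.
- readout.observe(): the state, without advancing time (a new reading comes with each control period).
- vision.read_camera(name): name is "scene" or "top"; returns the picture (480x640x3 uint8, red, green, blue); there is no depth.
- vision.get_calibration(name): a dict with "fx", "fy", "cx", "cy" (pixels), "k1" (the pictures are not rectified: a ray, as slopes to the right and down, at radius r is drawn at 1 + k1 r^2 times it, then the intrinsics apply), "extrinsics" (4x4, takes a point from camera to world coordinates). Camera axes: x right, y down, z forward; pixel columns grow to the right and rows downward; lengths in m; the calibration is good to about 2 mm. A picture is of the moment at which its call begins. get_calibration takes no time and is no camera call.
- ctrl.close_job(): hands the job in, once; it reports no verdict.
The state is a dict: "clock": time; "q": joint angles; "qd": joint speeds; "tau": joint torques, N m; "tcp_pos": TCP position; "eef_rot": TCP orientation; "ft_force": force on the tool from outside, world axes, zero at the start; "wrist_torque": the same for the moment, N m; "finger_gap": opening from 0.0 (shut) to 1.0 (fully open).
Only numpy, scipy, OpenCV 4.12 (cv2) and the standard library are available. Lean on these libraries where they do the work, as an engineer would, in place of code of your own. Each camera call takes 0.05 s, during which the arm holds its last target.

## Working session

There is one attempt and no reset: what is moved stays moved. The work goes in short steps, Python scripts to look and compute and a tool call to move; the robot and the scene stay as the last step left them, time stands still between calls to the robot, and variables do not carry over. Pictures are saved under pics/ and viewed, and the job is handed in when it is done.

Besides the shell and the picture viewer there is one more tool, called after ">>>" as name(argument=value, ...), one argument or row to a line, values as JSON. play_rows: Moves the arm, as the interface text tells. Shift numbers are shares of 40 mm and turn numbers shares of 6 degrees, none past 1 either way. Its arguments: {"type":"object","properties":{"rows":{"type":"array"}},"required":["rows"]}

```bash
mkdir -p pics; python3 - <<'E'
from plant import readout, vision, ctrl
import cv2
print(readout.observe(), ctrl.pinch_z)
for n in("scene","top"):
    im=vision.read_camera(n); cv2.imwrite(f"pics/{n}0.png",im[:,:,::-1]); print(n,vision.get_calibration(n))
E
```

```text
{'clock': 0.0, 'q': array([-7.86504738e+01,  5.26349033e+00,  7.05835397e+01, -4.85471658e-04,
        1.04263810e+02, -3.24970940e+00]), 'qd': array([0.02577627, 0.07713665, 0.02744145, 0.00712293, 0.11295125,
       0.00807262]), 'tau': array([ 7.86097389e-04, -4.58725154e+01, -4.18019593e+01,  1.09698083e-04,
        1.16827316e-02,  2.72427606e-06]), 'tcp_pos': array([ 0.15116507, -0.58036316,  0.23013049]), 'eef_rot': array([[ 9.67713077e-01,  2.52054059e-01, -3.88754436e-04],
       [ 2.52054339e-01, -9.67711227e-01,  1.89508316e-03],
       [ 1.01461370e-04, -1.93188400e-03, -9.99998129e-01]]), 'ft_force': array([ 0.71807525,  0.71138736, -0.54512559]), 'wrist_torque': array([-0.00372631, -0.04837464,  0.05998866]), 'finger_gap': 1.000163965394039} 0.0187
scene {'fx': 443.963985305282, 'fy': 443.963985305282, 'cx': 314.8720422713512, 'cy': 242.6416443947799, 'k1': -0.06846945666126959, 'extrinsics': array([[ 0.65518884,  0.48757708, -0.5770582 ,  0.92658675],
       [ 0.75525545, -0.44073716,  0.4851185 , -0.34622753],
       [-0.01779833, -0.75367058, -0.65701132,  0.5862588 ],
       [ 0.        ,  0.        ,  0.        ,  1.        ]])}
top {'fx': 550.245070509109, 'fy': 550.245070509109, 'cx': 329.35832858081926, 'cy': 235.44733457009096, 'k1': -0.13303416801582654, 'extrinsics': array([[ 0.05987013, -0.97786119,  0.20050703,  0.40220023],
       [-0.99820097, -0.0580008 ,  0.01518997, -0.00660289],
       [-0.00322411, -0.20105573, -0.9795745 ,  0.91464978],
       [ 0.        ,  0.        ,  0.        ,  1.        ]])}
```

View pics/scene0.png

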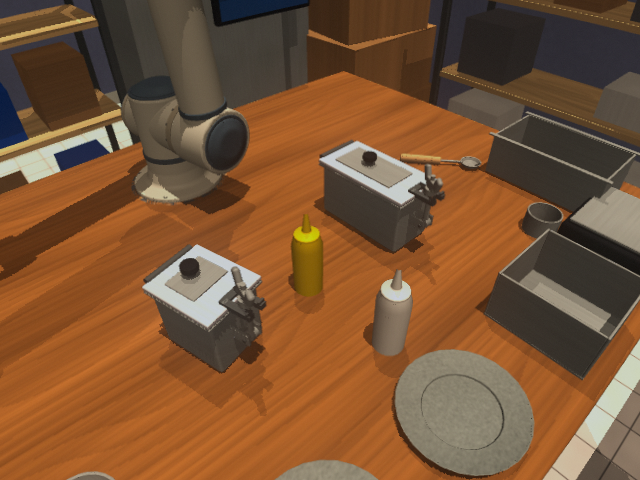

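View pics/top0.png

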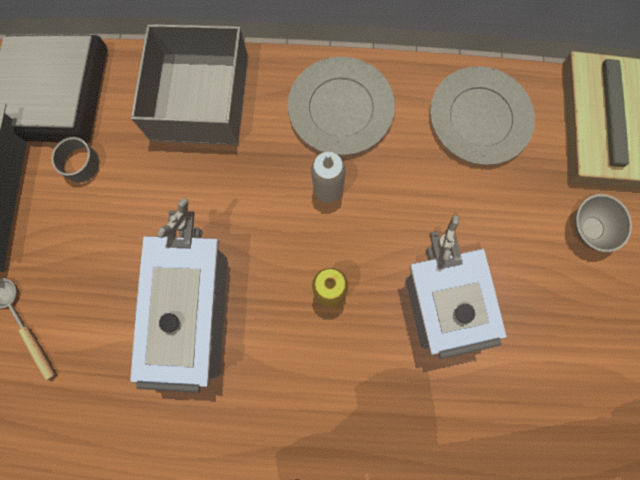

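The long press has its knob at top-camera pixel (169,323) and its nut near (178,220). The short press's nut is near (448,238). I'll zoom in on both.

```bash
python3 - <<'E'
import cv2,numpy as np
a=cv2.imread("pics/top0.png")[190:260,130:230]; b=cv2.imread("pics/scene0.png")[150:250,380:470]
a=cv2.resize(a,None,fx=7,fy=7,interpolation=cv2.INTER_CUBIC);b=cv2.resize(b,None,fx=6,fy=6,interpolation=cv2.INTER_CUBIC)
cv2.imwrite("pics/za.png",a);cv2.imwrite("pics/zb.png",b)
E
```

```text
(no output)
```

View pics/za.png

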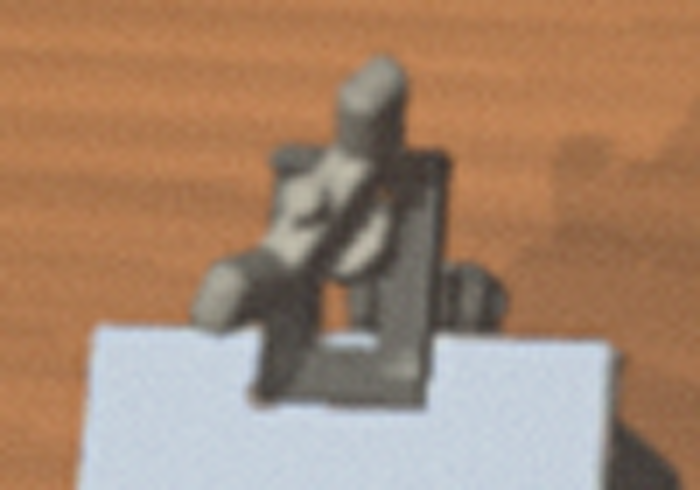

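View pics/zb.png

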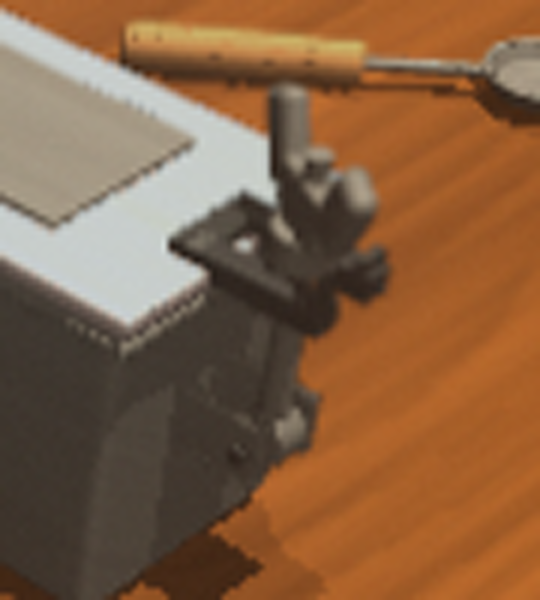

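```bash
cat > h.py <<'E'
import numpy as np,cv2
from plant import readout, vision, ctrl
def K(n):
    c=vision.get_calibration(n); return c,np.array([[c['fx'],0,c['cx']],[0,c['fy'],c['cy']],[0,0,1]]),np.array([c['k1'],0,0,0,0.])
def px2w(n,px,z):
    c,k,d=K(n); u=cv2.undistortPoints(np.array(px,float).reshape(-1,1,2),k,d).reshape(-1,2)
    E=c['extrinsics']; r=np.c_[u,np.ones(len(u))]@E[:3,:3].T; o=E[:3,3]
    return o+r*((z-o[2])/r[:,2])[:,None]
def w2px(n,P):
    c,k,d=K(n); M=np.linalg.inv(c['extrinsics']); return cv2.projectPoints(np.array(P,float).reshape(-1,1,3),cv2.Rodrigues(M[:3,:3])[0],M[:3,3],k,d)[0].reshape(-1,2)
E
python3 - <<'E'
from h import *
np.set_printoptions(precision=4,suppress=True)
C=px2w("top",[(144,237),(218,239),(132,384),(207,386)],.133);print(C)
print("knob",px2w("top",[(169,322)],.154))
T=px2w("top",[(183.8,201),(161.3,231.5)],.180);print("tips",T,T.mean(0))
d=T[0]-T[1];print(np.linalg.norm(d),np.degrees(np.arctan2(d[1],d[0])))
print("scene knob",px2w("scene",[(370,156)],.154))
S=px2w("scene",[(380+290/6,150+92/6),(380+358/6,150+178/6)],.180);print("scene tips",S,S.mean(0));d=S[0]-S[1];print(np.linalg.norm(d),np.degrees(np.arctan2(d[1],d[0])))
for a,b in((0,2),(1,3)):
    d=C[a]-C[b];print(np.linalg.norm(d),np.degrees(np.arctan2(d[1],d[0])))
E
```

```text
[[0.5437 0.2781 0.133 ]
 [0.5473 0.1672 0.133 ]
 [0.3317 0.2712 0.133 ]
 [0.3378 0.1633 0.133 ]]
knob [[0.4222 0.2201 0.154 ]]
tips [[0.5895 0.2106 0.18  ]
 [0.5444 0.2373 0.18  ]] [0.567 0.224 0.18 ]
0.052491269807525325 -30.60325566250732
scene knob [[0.4273 0.2161 0.154 ]]
scene tips [[0.5476 0.2344 0.18  ]
 [0.5886 0.212  0.18  ]] [0.5681 0.2232 0.18  ]
0.04669628919445045 151.4349042753532
0.21211889806117282 1.866999541148771
0.20954172625525092 1.0754163073281302
```

```bash
cat >> h.py <<'E'
import json
from scipy.spatial.transform import Rotation as R
def plan(tgt,yawx,n,grip,s=None):
    """straight to world tgt with tool x at yawx deg (tool down), n rows"""
    s=s or readout.observe(); p=s['tcp_pos'].copy(); M=s['eef_rot'].copy()
    Rt=R.from_euler('z',yawx,degrees=True).as_matrix()@np.diag([1,-1,-1.])
    p0=p.copy(); rows=[]
    for i in range(n):
        k=n-i
        sh=np.round(M.T@((np.array(tgt)-p)/k)/.04,2)
        t=R.from_matrix(M.T@Rt).as_rotvec(degrees=True)
        t=np.round(t/k/6,2)
        rows.append([grip,sh.tolist(),t.tolist()])
        p=p+M@sh*.04; M=M@R.from_rotvec(t*6,degrees=True).as_matrix()
    print(np.abs([r[1]+r[2] for r in rows]).max(0))
    for i in range(0,n,10): print(json.dumps(rows[i:i+10]))
    return p,M
def st():
    s=readout.observe(); print(round(s['clock'],2),np.round(s['tcp_pos'],4),'yawx',round(float(np.degrees(np.arctan2(s['eef_rot'][1,0],s['eef_rot'][0,0]))),2),'tilt',np.round(s['eef_rot'][:2,2],4),'q',np.round(s['q'],1),'F',np.round(s['ft_force'],1),'T',np.round(s['wrist_torque'],2),'gap',round(float(s['finger_gap']),3))
E
python3 - <<'E'
from h import *
s=readout.observe()
p,M=plan([.2,-.46,.30],14.6+20,4,0,s)
s2=dict(tcp_pos=p,eef_rot=M)
plan([.5675,.224,.30],150.0,22,0,s2)
E
```

```text
[0.64 0.65 0.44 0.01 0.   0.84]
[[0, [0.48, -0.65, -0.43], [-0.0, -0.0, -0.83]], [0, [0.54, -0.61, -0.44], [-0.01, -0.0, -0.83]], [0, [0.59, -0.56, -0.44], [-0.0, -0.0, -0.84]], [0, [0.64, -0.5, -0.43], [-0.01, -0.0, -0.83]]]
[0.88 0.88 0.   0.   0.01 0.88]
[[0, [0.79, -0.4, 0.0], [0.0, 0.0, -0.87]], [0, [0.82, -0.33, 0.0], [0.0, 0.0, -0.87]], [0, [0.84, -0.25, 0.0], [0.0, 0.0, -0.87]], [0, [0.86, -0.18, 0.0], [0.0, 0.0, -0.88]], [0, [0.88, -0.1, 0.0], [0.0, 0.0, -0.87]], [0, [0.88, -0.02, 0.0], [0.0, 0.0, -0.88]], [0, [0.88, 0.07, 0.0], [0.0, 0.0, -0.87]], [0, [0.87, 0.15, 0.0], [0.0, 0.0, -0.88]], [0, [0.85, 0.22, 0.0], [0.0, 0.0, -0.87]], [0, [0.83, 0.3, 0.0], [0.0, 0.0, -0.88]]]
[[0, [0.8, 0.38, 0.0], [0.0, 0.0, -0.87]], [0, [0.76, 0.45, 0.0], [0.0, 0.0, -0.88]], [0, [0.72, 0.52, 0.0], [0.0, 0.0, -0.87]], [0, [0.67, 0.58, 0.0], [0.0, 0.0, -0.88]], [0, [0.61, 0.64, 0.0], [0.0, 0.0, -0.87]], [0, [0.55, 0.69, 0.0], [0.0, 0.0, -0.88]], [0, [0.48, 0.74, 0.0], [0.0, 0.0, -0.87]], [0, [0.41, 0.78, 0.0], [0.0, 0.0, -0.88]], [0, [0.34, 0.81, 0.0], [0.0, 0.0, -0.87]], [0, [0.27, 0.84, 0.0], [0.0, 0.0, -0.88]]]
[[0, [0.19, 0.86, 0.0], [0.0, 0.0, -0.87]], [0, [0.11, 0.88, 0.0], [0.0, 0.01, -0.88]]]
```

>>> play_rows(
  rows=[
    [0,[0.48,-0.65,-0.43],[0,0,-0.83]],
    [0,[0.54,-0.61,-0.44],[0,0,-0.83]],
    [0,[0.59,-0.56,-0.44],[0,0,-0.84]],
    [0,[0.64,-0.5,-0.43],[0,0,-0.83]],
    [0,[0.79,-0.4,0],[0,0,-0.87]],
    [0,[0.82,-0.33,0],[0,0,-0.87]],
    [0,[0.84,-0.25,0],[0,0,-0.87]],
    [0,[0.86,-0.18,0],[0,0,-0.88]],
    [0,[0.88,-0.1,0],[0,0,-0.87]],
    [0,[0.88,-0.02,0],[0,0,-0.88]],
  ],
)

```text
clock: 0.93
tcp_pos: [0.3002, -0.272, 0.3005]
eef_rot: [[0.403, 0.915, -0.0], [0.915, -0.403, 0.0], [0.0, -0.0, -1.0]]
ft_force: [1.0, -0.3, 0.5]
finger_gap: 0.999
```

>>> play_rows(
  rows=[
    [0,[0.88,0.07,0],[0,0,-0.87]],
    [0,[0.87,0.15,0],[0,0,-0.88]],
    [0,[0.85,0.22,0],[0,0,-0.87]],
    [0,[0.83,0.3,0],[0,0,-0.88]],
    [0,[0.8,0.38,0],[0,0,-0.87]],
    [0,[0.76,0.45,0],[0,0,-0.88]],
    [0,[0.72,0.52,0],[0,0,-0.87]],
    [0,[0.67,0.58,0],[0,0,-0.88]],
    [0,[0.61,0.64,0],[0,0,-0.87]],
    [0,[0.55,0.69,0],[0,0,-0.88]],
  ],
)

```text
clock: 1.77
tcp_pos: [0.4679, 0.0394, 0.3005]
eef_rot: [[-0.482, 0.876, -0.0], [0.876, 0.482, -0.0], [0.0, -0.0, -1.0]]
ft_force: [0.1, -0.4, 0.2]
finger_gap: 1.0
```

```bash
python3 - <<'E'
from h import *
st()
plan([.5675,.224,.26],150.0,9,0)
E
```

```text
1.77 [0.4679 0.0394 0.3005] yawx 118.8 tilt [-0.0004 -0.0001] q [  0.7 -13.2  81.   -0.  112.2 -28.1] F [ 0.1 -0.4  0.2] T [-0.04  0.02 -0.03] gap 1.0
[0.32 0.58 0.12 0.   0.   0.58]
[[0, [0.32, 0.49, 0.11], [-0.0, -0.0, -0.58]], [0, [0.29, 0.51, 0.11], [-0.0, -0.0, -0.58]], [0, [0.25, 0.52, 0.11], [-0.0, -0.0, -0.58]], [0, [0.22, 0.54, 0.11], [-0.0, -0.0, -0.58]], [0, [0.19, 0.55, 0.11], [-0.0, -0.0, -0.58]], [0, [0.15, 0.56, 0.12], [-0.0, -0.0, -0.58]], [0, [0.12, 0.57, 0.11], [-0.0, -0.0, -0.57]], [0, [0.09, 0.58, 0.12], [-0.0, -0.0, -0.58]], [0, [0.05, 0.58, 0.11], [-0.0, -0.0, -0.57]]]
```

>>> play_rows(
  rows=[
    [0,[0.32,0.49,0.11],[0,0,-0.58]],
    [0,[0.29,0.51,0.11],[0,0,-0.58]],
    [0,[0.25,0.52,0.11],[0,0,-0.58]],
    [0,[0.22,0.54,0.11],[0,0,-0.58]],
    [0,[0.19,0.55,0.11],[0,0,-0.58]],
    [0,[0.15,0.56,0.12],[0,0,-0.58]],
    [0,[0.12,0.57,0.11],[0,0,-0.57]],
    [0,[0.09,0.58,0.12],[0,0,-0.58]],
    [0,[0.05,0.58,0.11],[0,0,-0.57]],
    [0,[0,0,0],[0,0,0]],
  ],
)

```text
clock: 2.6
tcp_pos: [0.5684, 0.2246, 0.2569]
eef_rot: [[-0.866, 0.499, -0.004], [0.499, 0.866, -0.0], [0.004, -0.002, -1.0]]
ft_force: [0.7, 0.3, -0.7]
finger_gap: 1.001
```

```bash
python3 - <<'E'
from h import *
st()
im=cv2.imread("pics/top0.png"); im2=cv2.imread("pics/scene0.png")
c=np.array([.5675,.224]);a=np.radians(-29.6)
X=np.array([np.cos(a),np.sin(a)]);Y=np.array([-X[1],X[0]])
def box(n,im,z,ang,cen):
    X=np.array([np.cos(ang),np.sin(ang)]);Y=np.array([-X[1],X[0]])
    P=[np.r_[cen+sx*.034*X+sy*.005*Y,z] for sx,sy in((1,1),(1,-1),(-1,-1),(-1,1))]
    return w2px(n,P)
def draw(n,f,x0,y0,w,h,k):
    im=cv2.imread(f)[y0:y0+h,x0:x0+w]; im=cv2.resize(im,None,fx=k,fy=k,interpolation=cv2.INTER_CUBIC)
    for z,col in((.146,(0,0,255)),(.182,(0,255,0))):
        q=(box(n,im,z,a,c)+.5-[x0,y0])*k
        cv2.polylines(im,[q.astype(np.int32)],True,col,1)
    return im
A=draw("top","pics/top0.png",150,190,50,70,7);B=draw("scene","pics/scene0.png",400,150,60,70,7)
cv2.imwrite("pics/ov.png",np.hstack([A,B]))
plan([.5675,.224,.149],150.4,5,0)
E
```

```text
2.6 [0.5684 0.2246 0.2569] yawx 150.05 tilt [-0.0044 -0.0002] q [ 1.830e+01  7.600e+00  6.530e+01  1.000e-01  1.073e+02 -4.170e+01] F [ 0.7  0.3 -0.7] T [-0.03 -0.08 -0.01] gap 1.001
[0.01 0.01 0.54 0.01 0.01 0.02]
[[0, [0.0, -0.0, 0.54], [-0.0, -0.01, -0.01]], [0, [0.0, -0.0, 0.54], [-0.01, -0.01, -0.01]], [0, [0.0, -0.01, 0.54], [-0.0, -0.01, -0.01]], [0, [0.0, -0.01, 0.54], [-0.01, -0.0, -0.01]], [0, [0.01, -0.0, 0.54], [-0.0, -0.01, -0.02]]]
```

View pics/ov.png

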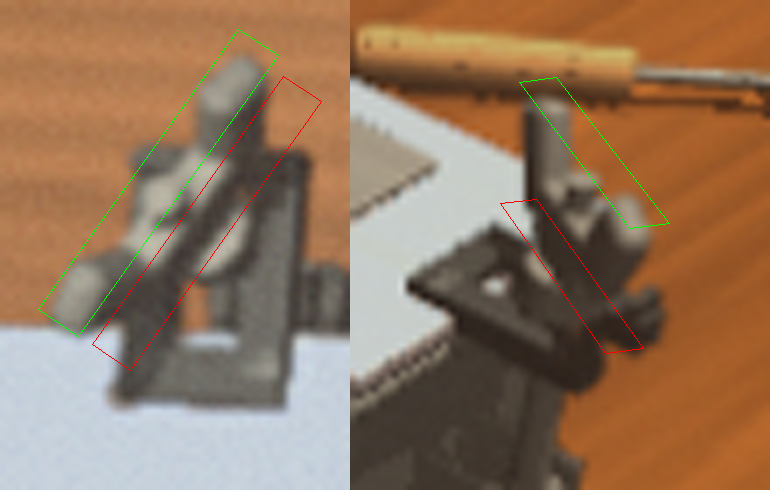

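>>> play_rows(
  rows=[
    [0,[0.02,-0.01,0.4],[0,0,0]],
    [0,[0,0,0.6],[0,0,0]],
    [0,[0,0,0.6],[0,0,0]],
    [0,[0,0,0.5],[0,0,0]],
    [0,[0,0,0.3],[0,0,0]],
    [0,[0,0,0.2],[0,0,0]],
    [0,[0,0,0],[0,0,0]],
  ],
)

```text
clock: 3.18
tcp_pos: [0.5664, 0.2211, 0.1546]
eef_rot: [[-0.863, 0.505, -0.003], [0.505, 0.863, -0.001], [0.002, -0.002, -1.0]]
ft_force: [0.8, -0.1, -0.9]
finger_gap: 1.004
```

```bash
python3 - <<'E'
from h import *
st()
a=vision.read_camera("scene")[80:260,330:510];b=vision.read_camera("top")[160:300,110:250]
cv2.imwrite("pics/d.png",np.hstack([cv2.resize(a,(400,400),interpolation=2),cv2.resize(b,(400,400),interpolation=2)])[:,:,::-1])
plan([.567,.224,.148],150.4,2,0)
E
```

```text
3.18 [0.5664 0.2211 0.1546] yawx 149.68 tilt [-0.0029 -0.001 ] q [ 18.1   6.5  76.9  -0.   96.8 -41.6] F [ 0.8 -0.1 -0.9] T [ 0.03 -0.   -0.03] gap 1.004
[0.02 0.03 0.12 0.01 0.01 0.06]
[[0, [0.02, 0.02, 0.12], [0.0, 0.0, -0.06]], [0, [0.02, 0.03, 0.12], [0.01, 0.01, -0.06]]]
```

View pics/d.png

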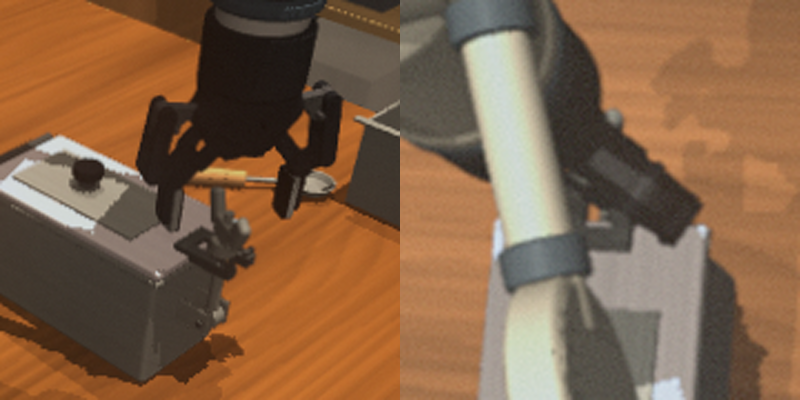

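The open fingers straddle the nut, which is at about (215,210) in the left crop. Next I make the small correction and close.

>>> play_rows(
  rows=[
    [0,[0.02,0.03,0.1],[0,0,-0.06]],
    [0,[0.02,0.03,0.1],[0,0,-0.06]],
    [0,[0,0,0],[0,0,0]],
  ],
)

```text
clock: 3.53
tcp_pos: [0.567, 0.2248, 0.1484]
eef_rot: [[-0.87, 0.493, 0.0], [0.493, 0.87, 0.0], [-0.0, 0.0, -1.0]]
ft_force: [0.6, -0.1, 0.4]
finger_gap: 1.002
```

```bash
python3 -c "
from h import *
st()"
```

```text
3.53 [0.567  0.2248 0.1484] yawx 150.48 tilt [0.0002 0.0002] q [ 18.4   6.7  77.3   0.   96.  -42. ] F [ 0.6 -0.1  0.4] T [-0.01 -0.02 -0.03] gap 1.002
```

>>> play_rows(
  rows=[
    [0.6,[0,0,0],[0,0,0]],
    [0.7,[0,0,0],[0,0,0]],
    [0.8,[0,0,0],[0,0,0]],
    [0.85,[0,0,0],[0,0,0]],
    [0.9,[0,0,0],[0,0,0]],
    [1,[0,0,0],[0,0,0]],
    [1,[0,0,0],[0,0,0]],
    [1,[0,0,0],[0,0,0]],
    [1,[0,0,0],[0,0,0]],
  ],
)

```text
clock: 4.28
tcp_pos: [0.5672, 0.2249, 0.1488]
eef_rot: [[-0.87, 0.493, 0.001], [0.493, 0.87, 0.001], [-0.0, 0.001, -1.0]]
ft_force: [1.1, 2.6, 0.7]
finger_gap: 0.1
```

```bash
python3 -c "
from h import *
st()"
```

```text
4.28 [0.5672 0.2249 0.1488] yawx 150.45 tilt [0.0008 0.0007] q [ 18.4   6.7  77.3   0.   96.  -42. ] F [1.1 2.6 0.7] T [ 0.37 -0.18 -0.06] gap 0.1
```

>>> play_rows(
  rows=[
    [1,[0,0,-0.01],[0,0,-0.6]],
    [1,[0,0,-0.01],[0,0,-0.8]],
    [1,[0,0,-0.01],[0,0,-0.8]],
    [1,[0,0,-0.01],[0,0,-0.8]],
    [1,[0,0,-0.01],[0,0,-0.8]],
    [1,[0,0,-0.01],[0,0,-0.8]],
    [1,[0,0,-0.01],[0,0,-0.8]],
  ],
)

```text
clock: 4.87
tcp_pos: [0.5675, 0.2258, 0.1517]
eef_rot: [[-0.999, -0.055, 0.002], [-0.055, 0.999, 0.003], [-0.002, 0.002, -1.0]]
ft_force: [1.6, 5.1, 0.1]
finger_gap: 0.095
```

```bash
python3 -c "
from h import *
st()"
```

```text
4.87 [0.5675 0.2258 0.1517] yawx -176.87 tilt [0.0017 0.0025] q [ 18.5   6.7  77.    0.1  96.2 -74.7] F [1.6 5.1 0.1] T [ 1.02 -0.45 -0.12] gap 0.095
```

>>> play_rows(
  rows=[
    [1,[0,0.01,-0.01],[0,0,-0.8]],
    [1,[0,0,-0.01],[0,0,-0.8]],
    [1,[0,0,-0.01],[0,0,-0.8]],
    [1,[0,0,-0.01],[0,0,-0.8]],
    [1,[0,0,-0.01],[0,0,-0.8]],
    [1,[0,0,-0.01],[0,0,-0.8]],
    [1,[0,0,-0.01],[0,0,-0.8]],
    [1,[0,0,-0.01],[0,0,-0.8]],
    [1,[0,0,-0.01],[0,0,-0.6]],
    [1,[0,0,0],[0,0,0]],
  ],
)

```text
clock: 5.7
tcp_pos: [0.567, 0.2272, 0.1554]
eef_rot: [[-0.705, -0.709, 0.001], [-0.709, 0.705, 0.004], [-0.004, 0.002, -1.0]]
ft_force: [0.3, 6.6, 0.3]
finger_gap: 0.095
```

```bash
python3 - <<'E'
from h import *
st()
a=vision.read_camera("scene")[80:260,330:510];b=vision.read_camera("top")[160:300,110:250]
cv2.imwrite("pics/e.png",np.hstack([cv2.resize(a,(400,400),interpolation=2),cv2.resize(b,(400,400),interpolation=2)])[:,:,::-1])
E
```

```text
5.7 [0.567  0.2272 0.1554] yawx -134.86 tilt [0.001 0.004] q [  18.5    6.6   76.7    0.2   96.6 -116.6] F [0.3 6.6 0.3] T [ 1.34 -0.18  0.05] gap 0.095
```

View pics/e.png

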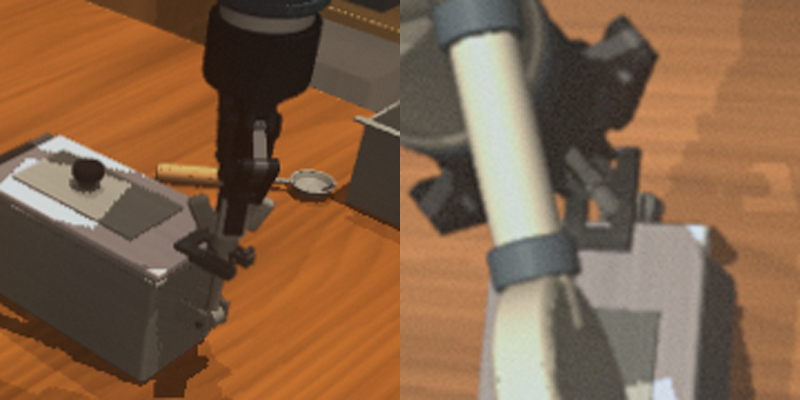

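The nut is gripped and has turned about 74.7°, with the bolt still upright in the slot. Next I release it and rise.

>>> play_rows(
  rows=[
    [0.5,[0,0,0],[0,0,0]],
    [0.4,[0,0,0],[0,0,0]],
    [0.3,[0,0,0],[0,0,0]],
    [0.3,[0,0,-0.2],[0,0,0]],
    [0.3,[0,0,-0.5],[0,0,0]],
    [0.3,[0,0,-0.7],[0,0,0]],
    [0.3,[0,0,-0.6],[0,0,0]],
    [0.3,[0,0,-0.2],[0,0,0]],
    [0.3,[0,0,0],[0,0,0]],
  ],
)

```text
clock: 6.55
tcp_pos: [0.568, 0.225, 0.2466]
eef_rot: [[-0.709, -0.705, 0.006], [-0.705, 0.709, 0.002], [-0.005, -0.003, -1.0]]
ft_force: [-0.5, -1.2, 0.4]
finger_gap: 0.698
```

```bash
python3 - <<'E'
from h import *
st()
a=vision.read_camera("scene")[80:260,330:510];b=vision.read_camera("top")[160:300,110:250]
cv2.imwrite("pics/f.png",np.hstack([cv2.resize(a,(400,400),interpolation=2),cv2.resize(b,(400,400),interpolation=2)])[:,:,::-1])
plan([.497,.2225,.236],181.5,9,1)
E
```

```text
6.55 [0.568  0.225  0.2466] yawx -135.18 tilt [0.0056 0.0017] q [  18.4    6.8   67.2   -0.   105.6 -116.4] F [-0.5 -1.2  0.4] T [ 0.02 -0.02 -0.03] gap 0.698
[0.2  0.13 0.02 0.   0.01 0.81]
[[1, [0.14, 0.13, 0.02], [-0.0, -0.0, 0.8]], [1, [0.15, 0.12, 0.02], [-0.0, -0.0, 0.8]], [1, [0.16, 0.11, 0.02], [-0.0, -0.0, 0.8]], [1, [0.17, 0.09, 0.02], [-0.0, -0.0, 0.8]], [1, [0.18, 0.08, 0.01], [-0.0, -0.0, 0.8]], [1, [0.19, 0.06, 0.02], [-0.0, -0.0, 0.81]], [1, [0.19, 0.05, 0.01], [-0.0, -0.0, 0.8]], [1, [0.19, 0.03, 0.02], [-0.0, -0.0, 0.81]], [1, [0.2, 0.02, 0.01], [-0.0, -0.01, 0.8]]]
```

View pics/f.png

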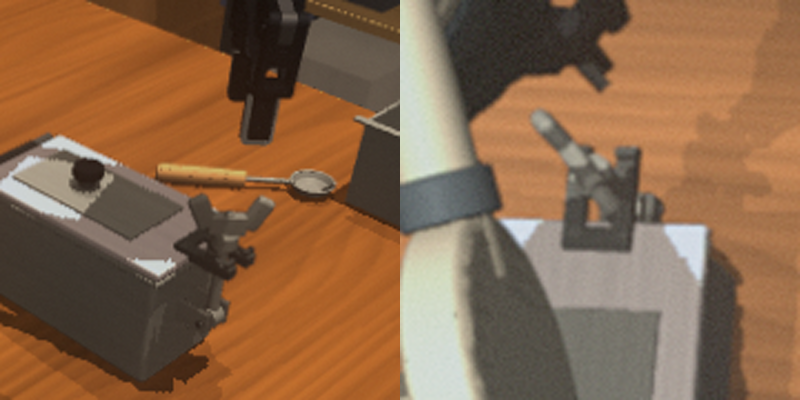

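The nut has visibly turned (wings at about 45°, crop (230,215)) and the bolt is still upright. I now move behind the nut with the fingers shut.

>>> play_rows(
  rows=[
    [1,[0.14,0.13,0.02],[0,0,0.8]],
    [1,[0.15,0.12,0.02],[0,0,0.8]],
    [1,[0.16,0.11,0.02],[0,0,0.8]],
    [1,[0.17,0.09,0.02],[0,0,0.8]],
    [1,[0.18,0.08,0.01],[0,0,0.8]],
    [1,[0.19,0.06,0.02],[0,0,0.81]],
    [1,[0.19,0.05,0.01],[0,0,0.8]],
    [1,[0.19,0.03,0.02],[0,0,0.81]],
    [1,[0.2,0.02,0.01],[0,0,0.8]],
    [1,[0,0,0],[0,0,0]],
  ],
)

```text
clock: 7.48
tcp_pos: [0.4953, 0.2226, 0.2345]
eef_rot: [[-1.0, -0.024, -0.004], [-0.024, 1.0, -0.001], [0.004, -0.001, -1.0]]
ft_force: [0.1, -0.0, -0.1]
finger_gap: 0.002
```

```bash
python3 - <<'E'
from h import *
st()
plan([.497,.2225,.154],181.5,6,1)
E
```

```text
7.48 [0.4953 0.2226 0.2345] yawx -178.62 tilt [-0.0039 -0.0013] q [ 20.6  -3.3  78.8   0.  104.7 -70.8] F [ 0.1 -0.  -0.1] T [-0.   -0.03  0.01] gap 0.002
[0.01 0.   0.34 0.01 0.01 0.01]
[[1, [-0.01, -0.0, 0.34], [-0.0, -0.01, -0.0]], [1, [-0.01, -0.0, 0.33], [-0.0, -0.01, -0.0]], [1, [-0.01, -0.0, 0.34], [-0.0, -0.0, -0.01]], [1, [-0.01, -0.0, 0.33], [-0.0, -0.01, -0.0]], [1, [-0.0, -0.0, 0.34], [-0.01, -0.0, -0.01]], [1, [-0.01, -0.0, 0.33], [-0.0, -0.01, -0.0]]]
```

>>> play_rows(
  rows=[
    [1,[-0.01,0,0.34],[0,0,0]],
    [1,[-0.01,0,0.34],[0,0,0]],
    [1,[-0.01,0,0.34],[0,0,0]],
    [1,[-0.01,0,0.34],[0,0,0]],
    [1,[0,0,0.34],[0,0,0]],
    [1,[0,0,0.3],[0,0,0]],
    [1,[0,0,0],[0,0,0]],
  ],
)

```text
clock: 8.07
tcp_pos: [0.4971, 0.2223, 0.1526]
eef_rot: [[-1.0, -0.027, -0.005], [-0.027, 1.0, -0.002], [0.006, -0.002, -1.0]]
ft_force: [0.6, 0.5, -1.4]
finger_gap: 0.001
```

>>> play_rows(
  rows=[
    [1,[-0.2,0,0],[0,0,0]],
    [1,[-0.2,0,0],[0,0,0]],
    [1,[-0.2,0,0],[0,0,0]],
    [1,[-0.2,0,0],[0,0,0]],
    [1,[-0.2,0,0],[0,0,0]],
    [1,[-0.2,0,0],[0,0,0]],
  ],
)

```text
clock: 8.57
tcp_pos: [0.5476, 0.2243, 0.1573]
eef_rot: [[-1.0, -0.026, 0.001], [-0.026, 1.0, 0.0], [-0.001, 0.0, -1.0]]
ft_force: [1.3, 0.1, -0.2]
finger_gap: -0.001
```

```bash
python3 - <<'E'
from h import *
st()
a=vision.read_camera("scene")[80:260,330:510];b=vision.read_camera("top")[160:300,110:250]
cv2.imwrite("pics/g.png",np.hstack([cv2.resize(a,(400,400),interpolation=2),cv2.resize(b,(400,400),interpolation=2)])[:,:,::-1])
E
```

```text
8.57 [0.5476 0.2243 0.1573] yawx -178.48 tilt [0.0006 0.0005] q [ 19.    3.8  79.5   0.   96.7 -72.5] F [ 1.3  0.1 -0.2] T [ 0.06  0.06 -0.03] gap -0.001
```

View pics/g.png

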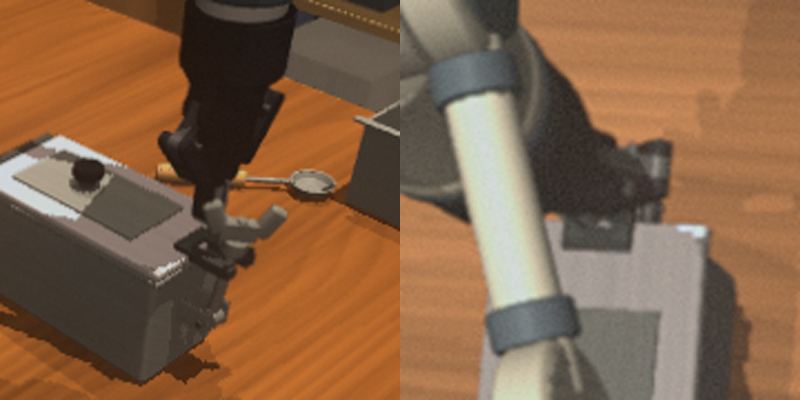

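The nut is moving out and the bolt is tilting (nut now at crop (245,222)) under about 1 N. I keep pushing.

>>> play_rows(
  rows=[
    [1,[-0.2,0,0],[0,0,0]],
    [1,[-0.2,0,0],[0,0,0]],
    [1,[-0.2,0,0],[0,0,0]],
    [1,[-0.2,0,0],[0,0,0]],
    [1,[-0.2,0,0],[0,0,0]],
    [1,[0,0,0],[0,0,0]],
    [1,[0,0,0],[0,0,0]],
    [1,[0,0,0],[0,0,0]],
  ],
)

```text
clock: 9.33
tcp_pos: [0.5863, 0.2252, 0.1567]
eef_rot: [[-1.0, -0.026, -0.0], [-0.026, 1.0, -0.0], [0.0, -0.0, -1.0]]
ft_force: [-0.2, -0.1, 0.0]
finger_gap: -0.001
```

```bash
python3 - <<'E'
from h import *
st()
a=vision.read_camera("scene")[80:260,330:510];b=vision.read_camera("top")[160:300,110:250]
cv2.imwrite("pics/i.png",np.hstack([cv2.resize(a,(400,400),interpolation=2),cv2.resize(b,(400,400),interpolation=2)])[:,:,::-1])
E
```

```text
9.33 [0.5863 0.2252 0.1567] yawx -178.49 tilt [-0.0004 -0.0001] q [ 17.9   9.4  73.5   0.   97.1 -73.6] F [-0.2 -0.1  0. ] T [ 0.02 -0.01 -0.05] gap -0.001
```

View pics/i.png

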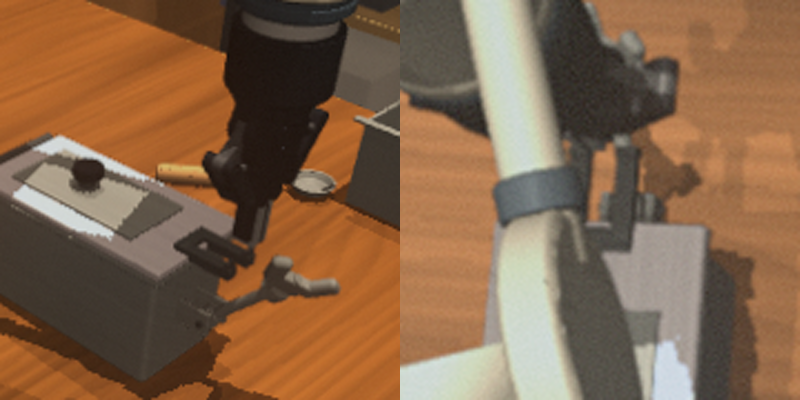

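The bolt is out and down, with its nut at crop (295,280), and nothing touches the fingers. I rise and back away.

>>> play_rows(
  rows=[
    [1,[0,0,-0.4],[0,0,0]],
    [1,[0,0,-0.7],[0,0,0]],
    [1,[0,0,-0.7],[0,0,0]],
    [1,[0.4,0,-0.6],[0,0,0]],
    [1,[0.6,-0.4,0],[0,0,0]],
    [1,[0.6,-0.6,0],[0,0,0]],
    [1,[0.6,-0.7,0],[0,0,0]],
    [1,[0.4,-0.7,0],[0,0,0]],
    [1,[0,-0.5,0],[0,0,0]],
    [1,[0,0,0],[0,0,0]],
  ],
)

```text
clock: 10.27
tcp_pos: [0.4847, 0.1037, 0.254]
eef_rot: [[-1.0, -0.024, 0.003], [-0.024, 1.0, -0.001], [-0.002, -0.001, -1.0]]
ft_force: [-0.7, 0.5, 0.3]
finger_gap: -0.002
```

```bash
python3 - <<'E'
from h import *
st()
A=vision.read_camera("scene");B=vision.read_camera("top")
a=A[130:250,360:480];b=B[140:260,110:230]
cv2.imwrite("pics/j.png",np.hstack([cv2.resize(a,(400,400),interpolation=2),cv2.resize(b,(400,400),interpolation=2)])[:,:,::-1])
cv2.imwrite("pics/k.png",B[:,:,::-1])
# expected grip pixel at swing s (rad), nut rise ~7mm
for s in (1.2,1.4,1.6):
    r=.102;P=[.567+r*np.sin(s),.224+.0025,.07+r*np.cos(s)]
    print(s,w2px("scene",[P]),w2px("top",[P]), (w2px("scene",[P])-[360,130])*400/120)
E
```

```text
10.27 [0.4847 0.1037 0.254 ] yawx -178.65 tilt [ 0.0025 -0.0011] q [ 8.200e+00 -1.060e+01  8.350e+01 -1.000e-01  1.069e+02 -8.320e+01] F [-0.7  0.5  0.3] T [-0.05 -0.02  0.04] gap -0.002
1.2 [[472.94637709 230.73925133]] [[191.44651671 167.78772597]] [[376.48792362 335.79750445]]
1.4 [[473.19246249 241.05877697]] [[194.8583431  168.47363619]] [[377.30820831 370.19592325]]
1.6 [[471.38861817 250.26499385]] [[197.93713172 171.60364978]] [[371.2953939  400.88331282]]
```

View pics/j.png

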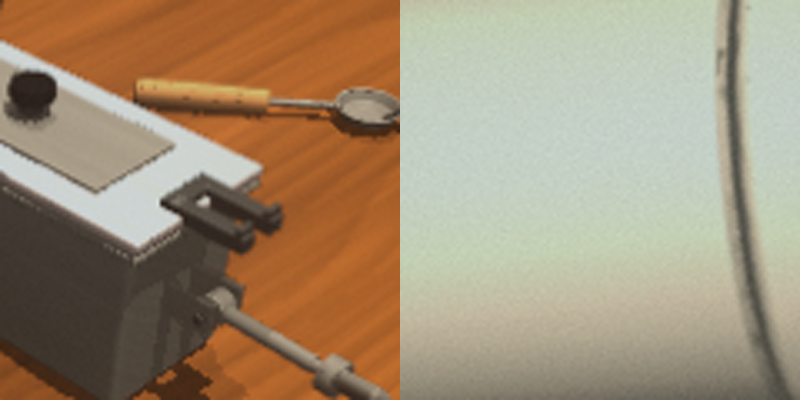

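View pics/k.png

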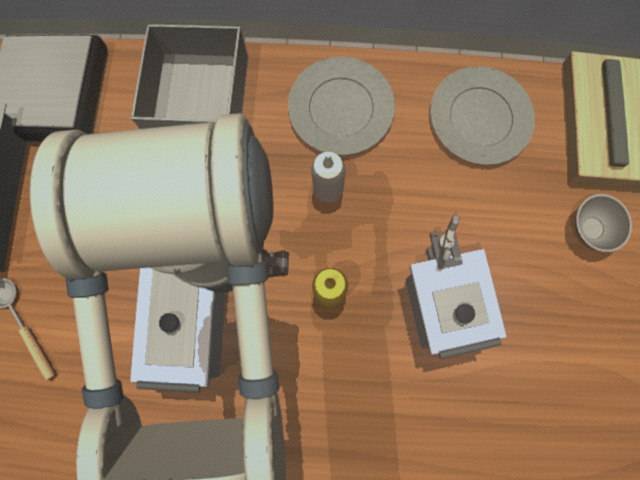

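The bolt lies out close to the 1.6 rad prediction, and the short nut at (448,238) is unchanged. One wider look will confirm it's at rest and check the nut.

```bash
python3 - <<'E'
from h import *
A=vision.read_camera("scene")
cv2.imwrite("pics/l.png",cv2.resize(A[150:300,380:540],(640,600),interpolation=2)[:,:,::-1])
E
```

```text
(no output)
```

View pics/l.png

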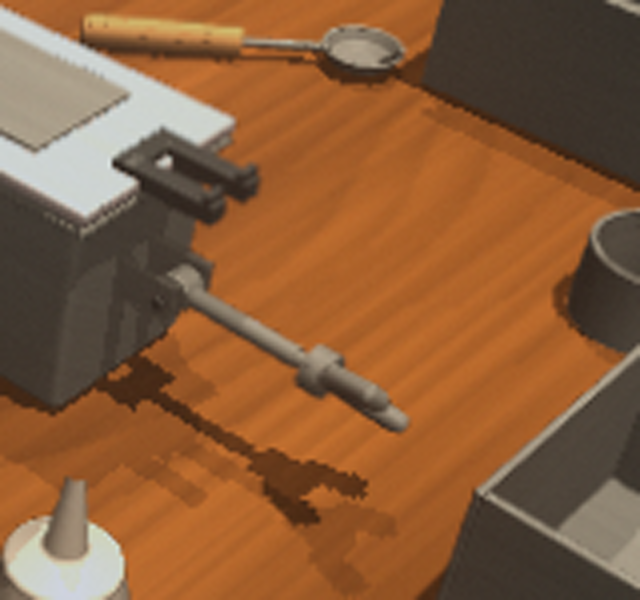

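```bash
python3 - <<'E'
from h import *
b=np.array([np.cos(.028),np.sin(.028),0]);l=np.array([-b[1],b[0],0]);o=np.array([.567,.2255,.07])
for a in (-30,0,20,45,60,80):
    w=np.sin(np.radians(a))*l+np.array([0,0,-np.cos(np.radians(a))])
    t=[o+b*.115+s*.028*w for s in(1,-1)]
    print(a,((w2px("scene",t)-[380,150])*4).round().tolist())
print(((w2px("scene",[o,o+b*.075,o+b*.1])-[380,150])*4).round())
E
```

```text
-30 [[366.0, 465.0], [426.0, 351.0]]
0 [[381.0, 455.0], [410.0, 359.0]]
20 [[394.0, 442.0], [397.0, 373.0]]
45 [[409.0, 421.0], [380.0, 396.0]]
60 [[418.0, 406.0], [372.0, 411.0]]
80 [[427.0, 388.0], [363.0, 431.0]]
[[180. 289.]
 [317. 365.]
 [366. 392.]]
```

The observed tips at (400,420) and (378,398) match wings at about 45°. So the nut is still loosened by about 75°.

```bash
python3 -c "
from h import *
st(); print(ctrl.close_job())"
```

```text
10.42 [0.4854 0.1068 0.2531] yawx -178.5 tilt [0.0005 0.0006] q [  8.5 -10.3  83.4   0.  106.9 -83. ] F [-1.   0.6  0.4] T [ 0.   -0.03 -0.  ] gap -0.002
the job is handed in; nothing more can be done
None
```

The long press's bolt is out of its lug and lying level, its wing nut is loosened, and the job was handed in at 10.4 s. No verdict came back.

- **Nut:** I gripped it by its flats and turned it about 75° anticlockwise (1.3 rad, about a fifth of a turn) with the bolt still upright. I then released it.
- **Bolt:** I pushed the nut from the mould's side with shut fingers. The one force reading taken during the push was about 1 N, and the bolt fell out by itself.
- **Final pictures:** The bolt lies out level at about 1.6 rad. The wing tips match a nut angle still about 75° from where it started. The short press was never touched and its nut looks unchanged. The arm stands clear of everything.

The joint values can't be read directly. The nut's reading of about 1.3 rad, plus its unknown start of 0 to 0.3, comes from the tool's turn and the pictures. I did not measure the bolt's swing speed directly. No check failed or disagreed.

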